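# Rock the purge bung out of the welded spool and stow it in the bung case

### The arm

A 6-joint arm with a two-finger parallel gripper is mounted at the origin on the work surface. World frame = base frame: x ahead of the robot, y to its left, z up, the work surface at z = 0. Lengths are in m, angles in rad, forces in N, time in s.
With the tool pointing down it reaches from about 0.25 to 0.725 m from the base axis. Payload 4 kg.
Tool frame: the origin (TCP) lies between the finger pads; the fingertips stand 11 mm ahead of it and the grasp point (between the pads) lies 8 mm behind it (tcp_to_tips is the z of the fingertips in the tool frame, in m); z points along the fingers, y is the direction in which the jaws open and shut (so a half turn about z gives the same grasp; the last joint's range is limited). The gripper opens to 85 mm and grips with 20 to 120 N. Pads are 22 mm wide; open, the fingers measure 114 mm over their backs; the gripper's body (76 mm by 85 mm) begins 54 mm behind the grasp point. The pads swing forward as they close: fully open they stand 13 mm farther back than shut.
Start: joints at [-1.309, 0.241, 0.005, 1.335, 0, 1.571], TCP at [0.129, -0.483, 0.242] pointing down, gripper open.
Joint ranges: [-2.72, 2.72], [-1.05, 1.87], [-1.09, 1.28], [-1.99, 2.15], [-1.42, 1.44], [-3.14, 3.14]. Speed limits (rad/s): [2.79, 2.79, 3.14, 3.14, 3.14, 3.14].

### API

Orientations are given as a unit quaternion [x, y, z, w].
In Python, from workcell import * gives the robot as it stands.
- The arm moves only by the tool move_arm, never from a script. Its argument "moves" is a list that holds one entry, the list of rows, each a list of 7 numbers: the shift along the world's x, y, z in units of 500 mm (1.0 is 500 mm), then the turn, a rotation vector about the world's x, y, z in units of 30 degrees (1.0 is 30 degrees), then the closure, from -1 (fully open) to 1 (shut), so that 0 is half open. A call has 1 to 8 rows; each row shifts and turns the pose as measured when the row begins; what a row does not reach is not made up. A row lasts 1/12 s, in which the tool goes at most 41.7 mm and 7.16 degrees, less where a joint would pass 70% of its speed; a pose out of reach is approached as far as the arm can. A call with a number of a shift or a turn outside -1 to 1 is refused whole. A call with a gripper value outside its range is refused whole. The fingers move at their own pace and stop on an object; the grip force is fixed at half the most. Time passes only in rows, so rows that do not move let the fingers close. It gives the time, the measured TCP pose, the force and the opening at its end, in the units of the state.
- get_obs(): the state, without advancing time (a new reading comes with each control period).
- camera(name): name is "side" or "top"; returns a dict with "pixels" (384x512x3 uint8, red, green, blue), "range_z" (384x512 float32, m along the optical axis (not along the pixel's ray), 0 where there is no reading), "fx", "fy", "cx", "cy" (pixels), "extrinsics" (4x4, takes a point from camera to world coordinates). Camera axes: x right, y down, z forward; pixel columns grow to the right and rows downward; lengths in m; the calibration is good to about 2 mm. A picture is of the moment at which its call begins.
- job_done(): hands the job in, once; it reports no verdict.
The state is a dict: "clock": time; "joint_pos": joint angles; "joint_vel": joint speeds; "tau": joint torques, N m; "eef_pos": TCP position; "tool_rot": TCP orientation; "ft_force": force on the tool from outside, world axes, zero at the start; "ft_torque": the same for the moment, N m; "grip_width": finger opening in m.
Only numpy, scipy, OpenCV 4.12 (cv2) and the standard library are available. Lean on these libraries where they do the work, as an engineer would, in place of code of your own. Each camera call takes 0.05 s, during which the arm holds its last target.

### The job

First tip the tall green bung case over onto its back on the plywood board behind it, so that its open front faces up. Then ease the red purge bung out of the pipe on the turntable by rocking it side to side as you lift, without lifting the pipe spool off the turntable, and stand the bung on its small end in the empty bay of the case; the spool must end up seated as it was, and the other things on the table stay where they are.

Things in the scene. Friction and masses are not known exactly. Their poses are not given: they have to be found in the camera images.
- bung_grip (a point): tapered purge bung jammed upright in the pipe spool: red rubber taper 70 long, 48 dia at the foot, 65 at its top, then a round aluminium grip 32 dia, 48 tall; 118 long, 0.22 kg. This point: on its axis 97 above the foot, in the grip, 21 below its top; z up the axis. Seated, the point is 44 above the pipe mouth and the foot 53 below it; the rubber comes free after rising about 20
- bung_center (a point): the same bung half-way up (59 above its foot), same axes. A springy lip 6 below the pipe mouth grips the rubber: a straight pull needs about 45 N and lifts the 1.5 kg spool instead. Tilted about the lip 0.1 to 0.15 rad each way (stops near 0.18; takes about 1 N m) it walks up some mm a swing with little lift
- spool_mouth (a point): stainless pipe spool: pipe 75 outside, 66 inside dia, 110 tall, on a welded flange 150 dia, 12 thick; 1.5 kg, loose, standing on the turntable disc over a brass spigot 60 dia, 43 high that stops it sliding or tipping, not lifting. This point: centre of its open top end, z up; about 170 above the table
- turntable_disc (a point): centre of the disc top (60 above the table, under the spool) of a low grey welding turntable, fixed: base plate 255 x 200, housing 185 square, disc 190 dia. A torch-holder column 22 dia stands 112 away along its +x, up to 320 above the table, so that a gripper turned that way hits it; a blue clamp block 34 wide sits on it at 255 and an arm runs from there 110 further along +x
- case_center (a point): centre of the green bung case: 62 deep (x), 110 wide (y), 160 tall (z), walls 4, back 5, 0.55 kg. It stands on end; its -x is the open front (robot side), +x the closed back. Its back bottom edge is 1 from the near edge of the 12 thick board, which blocks it: pushing the top to +x tips it onto its back on the board; past about 60 of push at the top it falls by itself; then +x points down
- case_bay (a point): centre of the floor of the case's empty bay (inner face of the back, 109 above the case's bottom end), same axes as case_center: -x points out of the bay. The bay is 94 (z) x 102 (y), 57 deep; the other bay, at the case's bottom end, holds two small orange bungs fixed in it, no higher than the walls. With the case on its back this floor is about 17 above the table
- board_top (a point): centre of the top of a plywood lay-down board fixed on the table, 220 (x) x 200 (y), 12 thick; the case stands at its -x edge
- spray_center (a point): bystander: blue and yellow anti-spatter spray can, 52 dia, 168 tall, upright; the point is at its middle, half-way up
- coupling_center (a point): bystander: bare steel pipe coupling (short open tube), 68 dia, 85 tall, upright; the point is at its middle, half-way up
- tipjar_center (a point): bystander: amber screw-top jar, 64 dia, 85 tall, upright; the point is at its middle, half-way up
- hammer_center (a point): bystander: chipping hammer with black grip, lying flat, 260 long along its x axis, head to +x and 116 wide, 25 thick; the point is at its middle, half-way up
- brush_center (a point): bystander: wire brush with wooden back, lying flat, 255 long along its x axis, 26 wide, 30 high; the point is at its middle, half-way up
- chuckkey_center (a point): bystander: dark steel T-handle chuck key, lying flat, 140 long along its x axis with a cross bar 180 long, 24 thick; the point is at its middle, half-way up
- flange_center (a point): bystander: loose steel flange ring, lying flat, 120 dia, 16 thick; the point is at its middle, half-way up
Not all that is in view belongs to the job. What is shaped like the part that bears bung_grip but purple or turquoise is not meant. Of the things like the part that bears case_center, leave any that is black; of the rest the larger one is meant.

How it is judged:
On the way, in this order (a step that is already met when the one before it is completed fails the run):
1. the case lies on its back on the board, open front up, while the bung is still in the pipe (angle between case_center's own x axis and vertical above 2.94 rad and x of case_center in the frame of board_top between -0.09 and 0.09 m and y of case_center in the frame of board_top between -0.09 and 0.09 m and linear speed of case below 0.03 m/s and z of bung_center in the frame of spool_mouth below 0.02 m), for 0.2 s.
2. the bung is clear of the pipe: its foot is above the mouth, over the still seated spool (z of bung_center in the frame of spool_mouth above 0.064 m and distance of spool_mouth from where it was at the start of the episode below 0.008 m), for 0.1 s.
At the end, for the whole second after the job is handed in: Case on its back on the board (open front up within 0.2 rad, centre within 90 mm of the board's); bung at rest and released in the empty bay, small end down on its floor, upright within 0.3 rad; spool still seated (mouth within 8 mm of its start, upright within 0.05 rad) (angle between case_center's own x axis and vertical above 2.94 rad and x of case_center in the frame of board_top between -0.09 and 0.09 m and y of case_center in the frame of board_top between -0.09 and 0.09 m and linear speed of case below 0.03 m/s and x of bung_center in the frame of case_bay between -0.075 and -0.045 m and y of bung_center in the frame of case_bay between -0.045 and 0.045 m and z of bung_center in the frame of case_bay between -0.042 and 0.042 m and angle between bung_center's own z axis and vertical below 0.3 rad and linear speed of bung below 0.02 m/s and distance of spool_mouth from where it was at the start of the episode below 0.008 m and angle between spool_mouth's own z axis and vertical below 0.05 rad); the robot touches nothing.
It fails at once if the pipe spool is lifted more than 5 mm off the turntable (z of spool_mouth in the frame of turntable_disc above 0.115 m).
It fails at once if another thing on the table is pushed more than 30 mm or knocked over (distance of any of spray_center, coupling_center, tipjar_center, hammer_center, brush_center, chuckkey_center, flange_center from where it was at the start of the episode above 0.03 m).
It also fails if it takes over 64 s, if anything falls off the work surface, if the arm or the gripper's body presses on something with over 40 N, if the wrist force passes 120 N, or if a joint passes its speed limit or range.

## Working session

There is one attempt and no reset: what is moved stays moved. The work goes in short steps, Python scripts to look and compute and a tool call to move; the robot and the scene stay as the last step left them, time stands still between calls to the robot, and variables do not carry over. Pictures are saved under pics/ and viewed, and the job is handed in when it is done.

Besides the shell and the picture viewer there is one more tool, called after "Call:" as name([rows], argument=value, ...), one row to a line, values as JSON. move_arm: Moves the arm, as the interface text tells. Shifts and turns lie within -1 to 1; 1 stands for 500 mm of shift or 30 degrees of turn. Its arguments: {"type":"object","properties":{"moves":{"type":"array","items":{"type":"array","items":{"type":"array","items":{"type":"number"}}}}},"required":["moves"]}

```bash
ls; mkdir -p pics
python3 - <<'E'
from workcell import *
import cv2,numpy as np
o=get_obs(); print(o)
for n in ("side","top"):
    c=camera(n); cv2.imwrite(f"pics/{n}0.png",cv2.resize(c["pixels"][:,:,::-1],(800,600)))
    np.savez(f"{n}0.npz",**c)
    print(n,c["fx"],c["fy"],c["cx"],c["cy"],c["extrinsics"].round(3))
E
```

```text
pics
{'clock': 0.0, 'joint_pos': array([-1.30898735e+00,  2.41456562e-01,  3.73607266e-03,  1.33513849e+00,
       -2.88989241e-05,  1.57079311e+00]), 'joint_vel': array([ 0.00020714,  0.00105877, -0.00079219, -0.00200543, -0.00053817,
        0.00032378]), 'tau': array([ 1.05726945e-04, -3.72314858e+01,  2.52410424e+01,  1.68916461e-02,
       -4.48413573e-05,  2.25563917e-05]), 'eef_pos': array([ 0.129256  , -0.48240411,  0.24139564]), 'tool_rot': array([ 9.91443496e-01,  1.30532486e-01, -1.48944013e-04, -1.02061537e-03]), 'ft_force': array([-0.2189899 , -0.72980186,  0.06326952]), 'ft_torque': array([-0.00270723, -0.00055365,  0.00660703]), 'grip_width': 0.08491639750537334}
side 487.7772949091542 487.7772949091542 254.39311165152293 191.4034102341949 [[-0.932 -0.179  0.316 -0.012]
 [-0.363  0.508 -0.781  1.318]
 [-0.021 -0.842 -0.539  1.069]
 [ 0.     0.     0.     1.   ]]
top 358.3647140944784 358.3647140944784 256.2121147382002 189.44799577906272 [[ 0.003 -0.997  0.084  0.385]
 [-1.    -0.003  0.009 -0.025]
 [-0.008 -0.084 -0.996  1.438]
 [ 0.     0.     0.     1.   ]]
```

View pics/side0.png

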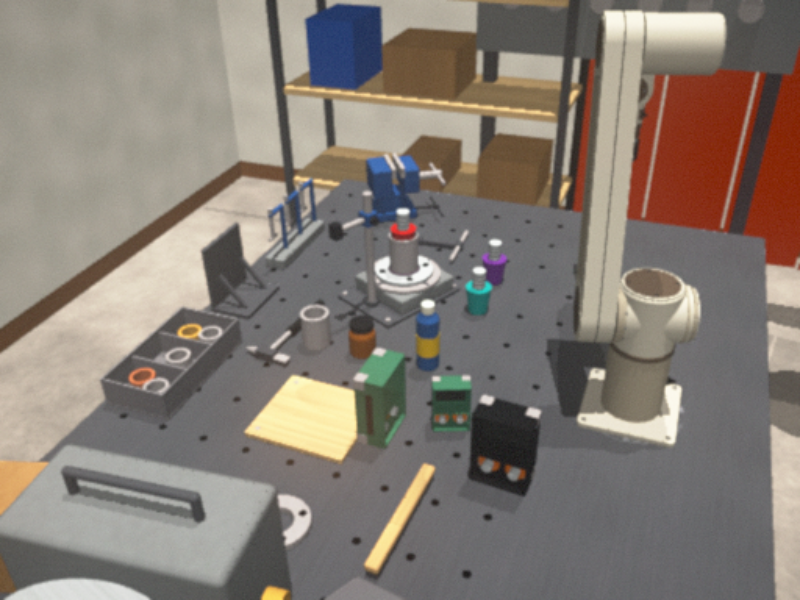

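View pics/top0.png

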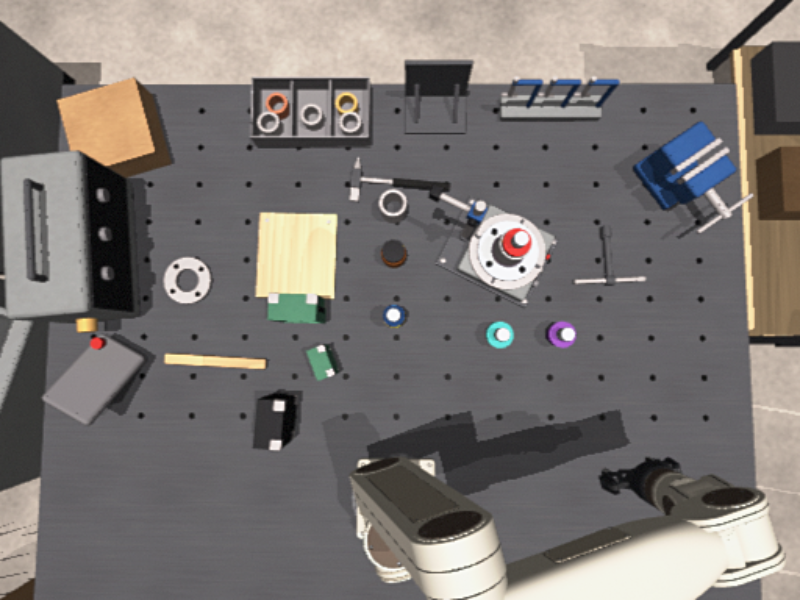

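The side view shows the large green case at about (382,395) with the board left of it, and the red bung in the spool at (403,232). The torch column is at (370,250). The top view puts the case at (296,307), the board at (296,255), the bung at (515,243) and the clamp at (478,208). Next I'll turn these into positions.

```bash
cat > h.py <<'E'
import numpy as np,cv2
def cloud(c):
    z=c["range_z"].astype(float); v,u=np.mgrid[:z.shape[0],:z.shape[1]]
    P=np.stack([(u-c["cx"])*z/c["fx"],(v-c["cy"])*z/c["fy"],z],-1)
    T=c["extrinsics"]; W=P@T[:3,:3].T+T[:3,3]; W[z<=0]=np.nan
    return W
def load(n): return dict(np.load(n))
def hsv(c): return cv2.cvtColor(c["pixels"],cv2.COLOR_RGB2HSV)
def circ(p):
    A=np.c_[2*p,np.ones(len(p))]; s=np.linalg.lstsq(A,(p**2).sum(1),rcond=None)[0]
    return s[:2],np.sqrt(s[2]+s[:2]@s[:2])
E
python3 - <<'E'
from h import *
for n in ("top","side"):
    c=load(n+"0.npz"); W=cloud(c); H=hsv(c); px=c["pixels"].astype(int)
    X=W[...,0];Y=W[...,1];Z=W[...,2]
    print(n,"table z",np.nanmedian(Z[(abs(Z)<.03)]))
    g=(H[...,0]>45)&(H[...,0]<80)&(H[...,1]>60)&(Z>0.02)
    nn,l,st,ce=cv2.connectedComponentsWithStats(g.astype(np.uint8))
    for i in range(1,nn):
        if st[i,4]>40:
            q=W[l==i]; print(" green",st[i],np.nanmin(q,0).round(3),np.nanmax(q,0).round(3))
            t=q[q[:,2]>np.nanmax(q[:,2])-.008]; r=cv2.minAreaRect((t[:,:2]*1000).astype(np.float32)); print("  top",np.median(t[:,2]),r)
    r=((H[...,0]<8)|(H[...,0]>172))&(H[...,1]>150)&(Z>.14)&(Z<.3)&(X>.3)&(X<.7)
    q=W[r]; print(" red",len(q),np.nanmin(q,0),np.nanmax(q,0),np.nanmedian(q,0))
    # bung grip
    m=np.nanmedian(q,0)
    b=(np.hypot(X-m[0],Y-m[1])<.05)&(Z>.2)
    q=W[b];print(" grip",len(q),np.nanmin(q,0).round(4),np.nanmax(q,0).round(4)); t=q[q[:,2]>np.nanmax(q[:,2])-.006]; print(t.mean(0),len(t), t.min(0),t.max(0))
    w=(H[...,0]>12)&(H[...,0]<30)&(H[...,1]>40)&(Z>.006)&(Z<.02)&(X>.3)
    nn,l,st,ce=cv2.connectedComponentsWithStats(w.astype(np.uint8))
    i=1+np.argmax(st[1:,4]);q=W[l==i]; print(" board",st[i],np.median(q[:,2]),cv2.minAreaRect((q[:,:2]*1000).astype(np.float32)))
E
```

```text
top table z 0.00015920803042401843
 green [172 188  36  19 498] [0.436 0.178 0.032] [0.497 0.289 0.167]
  top 0.1606716905871436 ((467.7717590332031, 233.56410217285156), (109.33026885986328, 60.51509475708008), 87.65348052978516)
 green [196 221  20  22 235] [0.302 0.142 0.021] [0.379 0.209 0.119]
  top 0.11260654565455197 ((340.04827880859375, 176.5270233154297), (70.96513366699219, 40.32096481323242), 21.520917892456055)
 red 146 [ 0.46815481 -0.30605622  0.14165777] [0.64528839 0.65538369 0.22507251] [ 0.6025794  -0.26422727  0.186702  ]
 grip 91 [ 0.5984 -0.2919  0.2013] [ 0.6281 -0.2615  0.2398]
[ 0.61369932 -0.27685625  0.23637444] 51 [ 0.59979046 -0.29188864  0.23384238] [ 0.62807965 -0.26407992  0.23981338]
 board [ 163  136   53   56 2433] 0.011830521394472271 ((610.3533935546875, 258.1204833984375), (205.5222930908203, 222.0152587890625), 88.70652770996094)
side table z 0.0009363491482825559
 green [230 224  29  36 482] [0.434 0.178 0.063] [0.499 0.298 0.166]
  top 0.1607530686602337 ((467.05535888671875, 239.331298828125), (114.73407745361328, 64.07898712158203), 87.89315032958984)
 green [277 241  25  25 401] [0.298 0.147 0.038] [0.376 0.219 0.117]
  top 0.11131118800670647 ((338.1647644042969, 181.6697998046875), (73.98639678955078, 45.96375274658203), 24.62636375427246)
 red 156 [ 0.36286018 -1.66617407  0.14065879] [ 0.64527237 -0.24097451  0.27451074] [ 0.58688685 -0.29306587  0.18676168]
 grip 84 [ 0.5962 -0.2878  0.2001] [ 0.626  -0.251   0.2398]
[ 0.60979151 -0.2690175   0.23611084] 19 [ 0.59731657 -0.28476715  0.23383815] [ 0.62601064 -0.25324694  0.23983328]
 board [ 157  240   74   56 2551] 0.012155100653369777 ((609.0833740234375, 257.4972229003906), (211.5769500732422, 237.48121643066406), 88.20916748046875)
```

Run:
```python
from h import *
from scipy.optimize import least_squares
C={n:load(n+"0.npz") for n in ("top","side")}
def rob(p):
    f=lambda s:np.hypot(p[:,0]-s[0],p[:,1]-s[1])-s[2]
    r=least_squares(f,[*p.mean(0)[:2],.03],loss="soft_l1",f_scale=.002); return r.x.round(4),np.median(abs(r.fun)).round(4),len(p)
for n,c in C.items():
    W=cloud(c);X,Y,Z=W[...,0],W[...,1],W[...,2]; R=np.hypot(X-.61,Y+.273)
    def sel(lo,hi,rm): return W[(R<rm)&(Z>lo)&(Z<hi)]
    print(n,"grip side",rob(sel(.196,.232,.03)))
    print(n,"pipe side",rob(sel(.09,.16,.06)))
    t=sel(.069,.0745,.11); print(n,"flange top z",np.median(t[:,2])); 
    cn=cv2.minEnclosingCircle((t[:,:2]*1000).astype(np.float32)); print(cn)
    t=sel(.055,.065,.11); print(n,"disc", cv2.minEnclosingCircle((t[:,:2]*1000).astype(np.float32)),np.median(t[:,2]))
    t=sel(.155,.18,.045); print(n,"mouth z", np.percentile(t[:,2],[5,25,50,75,95]).round(4))
    t=sel(.232,.245,.03); print("griptop z",np.percentile(t[:,2],[10,50,90]), t.mean(0))
    # column
    t=W[(R>.085)&(R<.16)&(Z>.12)&(Z<.36)&(X>.5)]; 
    if len(t): print(n,"column",len(t),np.median(t,0),t.min(0),t.max(0)); print(rob(t[(t[:,2]<.23)]) if (t[:,2]<.23).sum()>5 else '')
    tt=t[t[:,2]>.24]; print(" upper",len(tt),tt.min(0) if len(tt) else'',tt.max(0) if len(tt) else '')
    t=W[(R<.17)&(Z>.045)&(Z<.058)]; print("housing",cv2.minAreaRect((t[:,:2]*1000).astype(np.float32)))
    t=W[(R<.2)&(Z>.004)&(Z<.03)]; print("base",len(t),cv2.minAreaRect((t[:,:2]*1000).astype(np.float32)))
    # spray, jar, coupling, black case
    for nm,(x,y),r in (("spray",(.45,.05),.06),("jar",(.61,.05),.06),("black",(.3,.27),.1)):
        t=W[(np.hypot(X-x,Y-y)<r)&(Z>.02)&(Z<.2)]; print(n,nm,len(t),t.min(0).round(3),t.max(0).round(3),t.mean(0).round(3))
```

```text
top grip side (array([ 0.613 , -0.2761,  0.0141]), np.float64(0.0006), 29)
top pipe side (array([ 0.6131, -0.2761,  0.0353]), np.float64(0.0006), 94)
top flange top z 0.07169225391255463
((613.2181396484375, -277.2933044433594), 75.59797668457031)
top disc ((612.62646484375, -267.93505859375), 104.11891174316406) 0.06012587971352612
top mouth z [0.1577 0.1655 0.1682 0.1714 0.1741]
griptop z [0.23321806 0.23569997 0.23817948] [ 0.61426183 -0.27721963  0.23577643]
top column 211 [ 0.6588026  -0.16940984  0.26916027] [ 0.63599009 -0.1960493   0.12112175] [ 0.69130462 -0.13065436  0.32331686]
(array([-75.281 ,  53.1955,  92.8154]), np.float64(0.0013), 18)
 upper 193 [ 0.63599009 -0.1960493   0.24265879] [ 0.69130462 -0.13065436  0.32331686]
housing ((619.2032470703125, -265.7337646484375), (211.75782775878906, 188.612060546875), 64.5915298461914)
base 1080 ((611.3818359375, -270.70965576171875), (394.29632568359375, 382.1684265136719), 25.155241012573242)
top spray 116 [ 0.424 -0.01   0.085] [0.474 0.027 0.173] [0.449 0.007 0.148]
top jar 170 [ 0.58  -0.008  0.021] [0.639 0.035 0.092] [0
[... 593 characters left out ...]
68 -0.16608176  0.25186527] [ 0.63184134 -0.19084252  0.12036886] [ 0.68451564 -0.12986291  0.32127085]
(array([ 0.6625, -0.1729,  0.0094]), np.float64(0.0019), 146)
 upper 205 [ 0.63184134 -0.19084252  0.24136231] [ 0.68451564 -0.12986291  0.32127085]
housing ((616.851806640625, -259.3310241699219), (221.2879638671875, 188.62374877929688), 61.69744110107422)
base 869 ((607.5324096679688, -264.03607177734375), (380.59228515625, 361.5006103515625), 32.68748474121094)
side spray 533 [ 0.422 -0.007  0.021] [0.476 0.039 0.172] [0.444 0.022 0.097]
side jar 345 [ 0.577 -0.01   0.02 ] [0.639 0.047 0.09 ] [0.603 0.025 0.06 ]
side black 1336 [0.2   0.171 0.02 ] [0.369 0.367 0.166] [0.262 0.266 0.088]
```

Run:
```python
from h import *
for n,(a,b,w,h) in (("top",(150,110,120,180)),("side",(200,110,130,190))):
    c=load(n+"0.npz"); im=c["pixels"][b:b+h,a:a+w,::-1]; cv2.imwrite(f"pics/{n}_case.png",cv2.resize(im,None,fx=3,fy=3,interpolation=cv2.INTER_CUBIC))
c=load("top0.npz"); W=cloud(c); H=hsv(c)
# case top face line fits: front/back edges per column
Z=W[...,2];X=W[...,0];Y=W[...,1]
t=W[(Z>.153)&(Z<.168)&(X>.42)&(X<.52)&(Y>.16)&(Y<.31)]
print(cv2.minAreaRect((t[:,:2]*1000).astype(np.float32)),t.min(0),t.max(0))
```

```text
((468.0689392089844, 234.09048461914062), (110.26146697998047, 61.4207763671875), 87.91989135742188) [0.43596577 0.17887703 0.15335058] [0.50037569 0.2886005  0.16739484]
```

View pics/side_case.png

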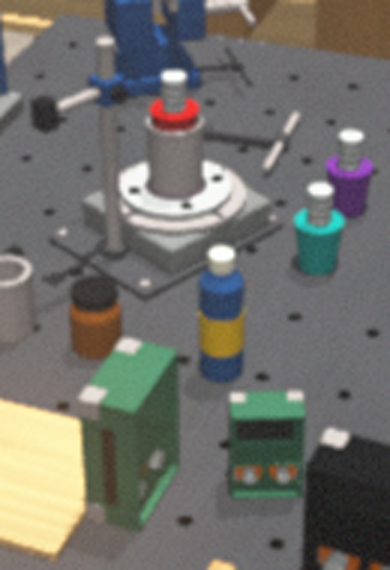

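View pics/top_case.png

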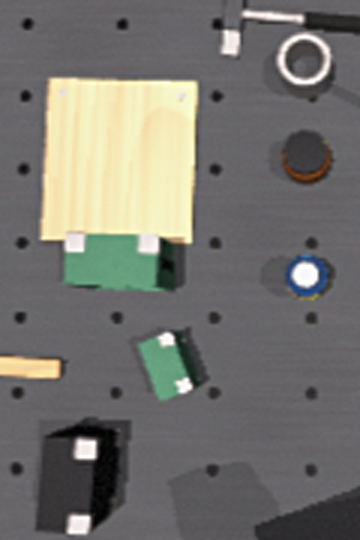

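Call:
move_arm([
  [[0.03,0.07,0.01,0,0,-0.0625,1],[0.03,0.07,0.01,0,0,-0.0625,1],[0.03,0.07,0.01,0,0,-0.0625,1],[0.03,0.07,0.01,0,0,-0.0625,1],[0.03,0.07,0.01,0,0,-0.0625,1],[0.03,0.07,0,0,0,-0.0625,1],[0.03,0.07,0,0,0,-0.0625,1],[0.03,0.07,0,0,0,-0.0625,1]],
])

```text
clock: 0.77
eef_pos: [0.2479, -0.1955, 0.2612]
tool_rot: [1.0, -0.014, -0.001, -0.005]
ft_force: [1.8, 0.1, -1.0]
grip_width: -0.0003
```

Call:
move_arm([
  [[0.02,0.078,0,0,0,0,1],[0.02,0.078,0,0,0,0,1],[0.02,0.078,0,0,0,0,1],[0.02,0.078,0,0,0,0,1],[0.03,0.078,0,0,0,0,1],[0.03,0.078,0,0,0,0,1],[0.03,0.078,0,0,0,0,1],[0.03,0.078,0,0,0,0,1]],
])

```text
clock: 1.43
eef_pos: [0.3442, 0.0448, 0.2606]
tool_rot: [0.999, 0.033, -0.001, -0.038]
ft_force: [-0.3, -0.3, 1.3]
grip_width: 0.0
```

Call:
move_arm([
  [[0.03,0.07,0,0,0,0,1],[0.02,0.06,0,0,0,0,1],[0.02,0.06,0,0,0,0,1],[0,0,0,0,0,0,1]],
])

```text
clock: 1.77
eef_pos: [0.388, 0.0887, 0.259]
tool_rot: [0.996, 0.067, -0.005, -0.061]
ft_force: [0.2, 0.0, -0.7]
grip_width: 0.0002
```

```bash
cat > st.py <<'E'
from workcell import *
import numpy as np
from scipy.spatial.transform import Rotation as R
o=get_obs(); q=R.from_quat(o["tool_rot"]); M=q.as_matrix()
print(o["clock"],"q",o["joint_pos"].round(3),"p",o["eef_pos"].round(4),"w",round(o["grip_width"],4),"F",o["ft_force"].round(1),"T",o["ft_torque"].round(2))
print("z axis",M[:,2].round(3),"yaw",np.degrees(np.arctan2(M[1,0],M[0,0])).round(2))
def turn_to(yaw,tilt=None):
    T=R.from_euler("ZX",[yaw,180],degrees=True)
    if tilt is not None: T=R.from_rotvec(tilt)*T
    return ((T*q.inv()).as_rotvec()/np.radians(30)).round(3)
E
python3 - <<'E'
from st import *
print(turn_to(-2))
E
```

```text
1.7667 q [ 0.134  0.03  -0.204  1.339  0.123  3.141] p [0.388  0.0887 0.259 ] w 0.0002 F [ 0.2  0.  -0.7] T [-0.11 -0.   -0.  ]
z axis [-0.019  0.122 -0.992] yaw 7.74
[-0.235 -0.017 -0.324]
```

Call:
move_arm([
  [[0,0.02,0,-0.08,0,0.22,1],[0,0.02,0,-0.08,0,0.22,1],[0,0.02,0,-0.08,0,0.22,1],[0,0.03,0,0,0,0.23,1],[0,0.03,0,0,0,0.23,1],[0,0.03,0,0,0,0.23,1],[0,0.03,0,0,0,0.23,1],[0,0.03,0,0,0,0.23,1]],
])

```text
clock: 2.43
eef_pos: [0.3831, 0.1908, 0.256]
tool_rot: [0.85, 0.526, -0.023, 0.016]
ft_force: [0.3, -0.4, 0.6]
grip_width: 0.0001
```

Run:
```python
from st import *
print(turn_to(88))
```

```text
2.4333 q [ 0.486  0.126 -0.102  1.387 -0.035  2.52 ] p [0.3831 0.1908 0.256 ] w 0.0001 F [ 0.3 -0.4  0.6] T [ 0.01 -0.06 -0.04]
z axis [-0.023 -0.051 -0.998] yaw 63.51
[ 0.106 -0.022  0.816]
```

Call:
move_arm([
  [[0.01,0.03,0,0.05,-0.01,0.2,1],[0.01,0.03,0,0.05,-0.01,0.2,1],[0,0.02,-0.04,0,0,0.2,1],[0,0.01,-0.05,0,0,0.2,1],[0,0,-0.05,0,0,0,1],[0,0,-0.05,0,0,0,1],[0,0,-0.04,0,0,0,1],[0,0,0,0,0,0,1]],
])

```text
clock: 3.1
eef_pos: [0.3892, 0.2358, 0.1374]
tool_rot: [0.712, 0.702, -0.003, -0.0]
ft_force: [-0.2, -1.0, -0.1]
grip_width: 0.0003
```

Run:
```python
from st import *
print(turn_to(88))
```

```text
3.1 q [ 5.450e-01  2.350e-01 -2.900e-01  1.052e+00 -1.000e-03  2.131e+00] p [0.3892 0.2358 0.1374] w 0.0003 F [-0.2 -1.  -0.1] T [-0.02  0.05 -0.02]
z axis [-0.005 -0.004 -1.   ] yaw 89.13
[ 0.008 -0.01  -0.038]
```

Call:
move_arm([
  [[0.04,0,0,0,0,0,1],[0.02,0,0,0,0,0,1],[0.02,0,0,0,0,0,1],[0.02,0,0,0,0,0,1],[0.02,0,0,0,0,0,1],[0.02,0,0,0,0,0,1]],
])

```text
clock: 3.6
eef_pos: [0.4601, 0.2334, 0.1432]
tool_rot: [0.713, 0.701, -0.004, -0.0]
ft_force: [-0.3, -1.0, 0.7]
grip_width: -0.0
```

Run:
```python
from workcell import *
import cv2
c=camera("side"); cv2.imwrite("pics/side1.png",cv2.resize(c["pixels"][150:320,130:350,::-1],(770,595)))
```

```text
(no output)
```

View pics/side1.png

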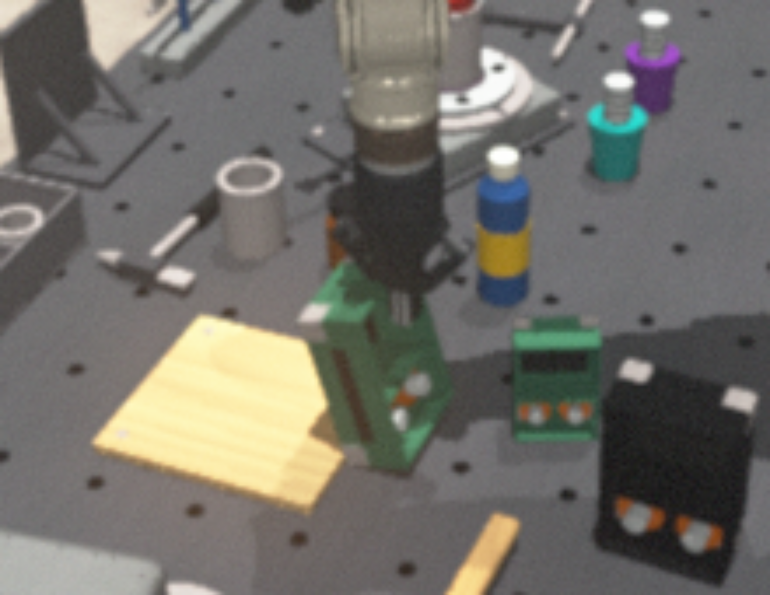

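The case is tipping as planned about its lower edge (310–450, 260–470), so I'll keep pushing.

Call:
move_arm([
  [[0.02,0,0,0,0,0,1],[0.02,0,0,0,0,0,1],[0.02,0,0,0,0,0,1],[0.02,0,0,0,0,0,1],[0.01,0,0.01,0,0,0,1],[0,0,0.02,0,0,0,1],[0,0,0.02,0,0,0,1],[0,0,0.02,0,0,0,1]],
])

```text
clock: 4.32
eef_pos: [0.5112, 0.2328, 0.1829]
tool_rot: [0.714, 0.7, -0.002, 0.0]
ft_force: [-0.5, -0.1, 0.6]
grip_width: 0.0002
```

Run:
```python
from workcell import *
import cv2
c=camera("side"); cv2.imwrite("pics/side2.png",cv2.resize(c["pixels"][150:320,130:350,::-1],(770,595)))
```

```text
(no output)
```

View pics/side2.png

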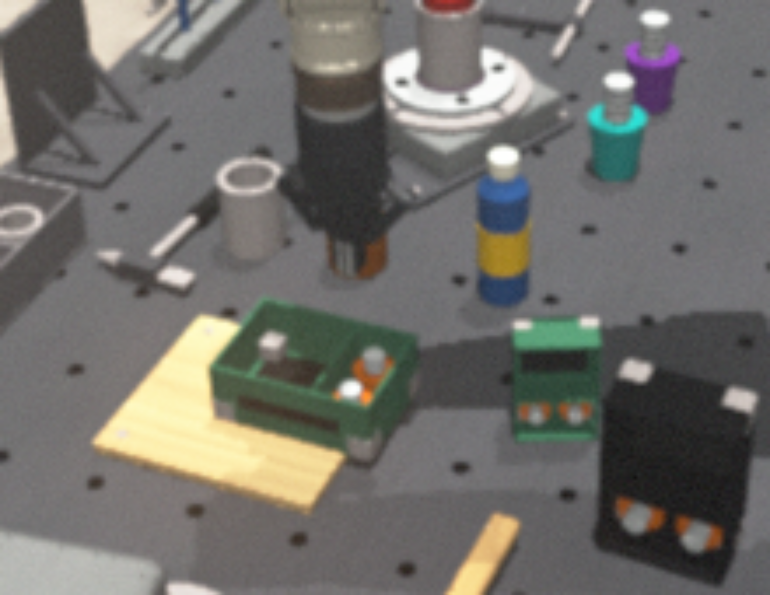

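The case now lies on its back on the board, from (215,305) to (415,455). I'll move the arm to the bung and check the case from above on the way.

Call:
move_arm([
  [[-0.01,-0.04,0.05,0,0,-0.1,-1],[-0.01,-0.05,0.05,0,0,-0.1,-1],[-0.01,-0.06,0.04,0,0,-0.1,-1],[-0.01,-0.06,0.04,0,0,-0.1,-1],[-0.01,-0.07,0.03,0,0,-0.1,-1],[0,-0.08,0.02,0,0,-0.1,-1],[0,-0.08,0,0,0,-0.1,-1],[0,-0.08,0,0,0,-0.1,-1]],
])

```text
clock: 5.03
eef_pos: [0.4818, -0.0272, 0.3118]
tool_rot: [0.844, 0.536, 0.004, 0.002]
ft_force: [0.4, 0.1, -0.6]
grip_width: 0.0853
```

Call:
move_arm([
  [[0,-0.08,0,0,0,0,-1],[0,-0.08,0,0,0,0,-1],[0,-0.08,0,0,0,0,-1],[0,-0.08,0,0,0,0,-1],[0.01,-0.07,0,0,0,0,-1],[0.03,-0.05,0,0,0,0,-1],[0.04,0,0,0,0,0,-1],[0,0,0,0,0,0,-1]],
])

```text
clock: 5.7
eef_pos: [0.5161, -0.2648, 0.3198]
tool_rot: [0.848, 0.53, 0.008, 0.007]
ft_force: [-0.2, 0.1, -0.0]
grip_width: 0.0855
```

Run:
```python
from st import *
from h import *
print(turn_to(64.2))
for n in ("top","side"):
    c=camera(n); np.savez(n+"3.npz",**c); cv2.imwrite(f"pics/{n}3.png",cv2.resize(c["pixels"][100:290,100:350,::-1],(780,593)))
    W=cloud(c);H=hsv(c);X,Y,Z=W[...,0],W[...,1],W[...,2]
    g=(X>.44)&(X<.75)&(Y>.14)&(Y<.32)&(Z>.066)&(Z<.09)
    t=W[g]; print(n,len(t),np.median(t[:,2]),cv2.minAreaRect((t[:,:2]*1000).astype(np.float32)))
    g=(X>.56)&(X<.64)&(Y>.2)&(Y<.28)&(Z>.0)&(Z<.06)
    t=W[g]; print(n,len(t),np.percentile(t[:,2],[10,50,90]),t.min(0),t.max(0))
```

```text
5.7 q [-0.477  0.376  0.391  1.567  0.006  1.547] p [ 0.5161 -0.2648  0.3198] w 0.0855 F [-0.2  0.1 -0. ] T [ 0.04  0.05 -0.01]
z axis [ 0.02  -0.004 -1.   ] yaw 64.02
[0.007 0.039 0.006]
top 211 0.07268837704686426 ((553.0415649414062, 232.59426879882812), (111.4485855102539, 160.1781463623047), 88.85813903808594)
top 378 [0.01386724 0.01816972 0.03248694] [0.56052903 0.20011652 0.00858562] [0.63034491 0.27997785 0.05585088]
side 396 0.07183072585673872 ((551.7669677734375, 236.43902587890625), (117.23165130615234, 165.33779907226562), 87.65773010253906)
side 196 [0.01535356 0.02191371 0.05203168] [0.56035235 0.20018396 0.00947232] [0.63167751 0.26614657 0.05943052]
```

View pics/top3.png

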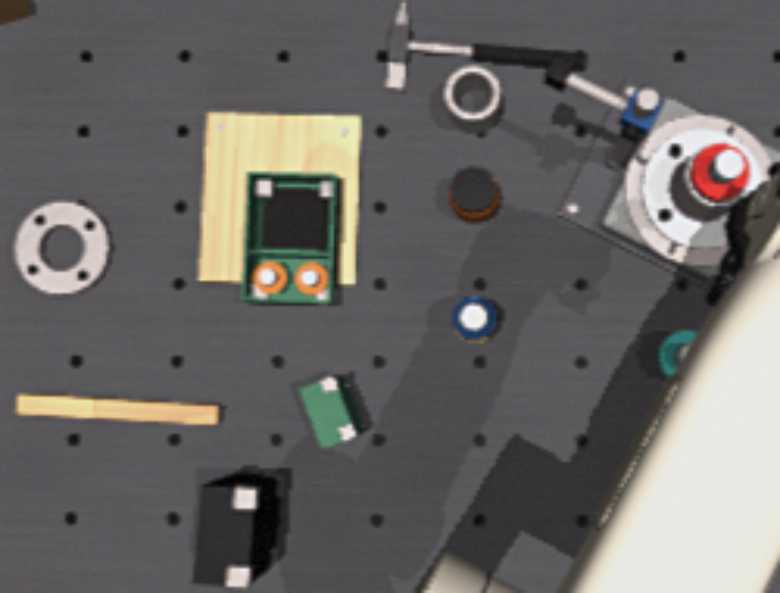

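View pics/side3.png

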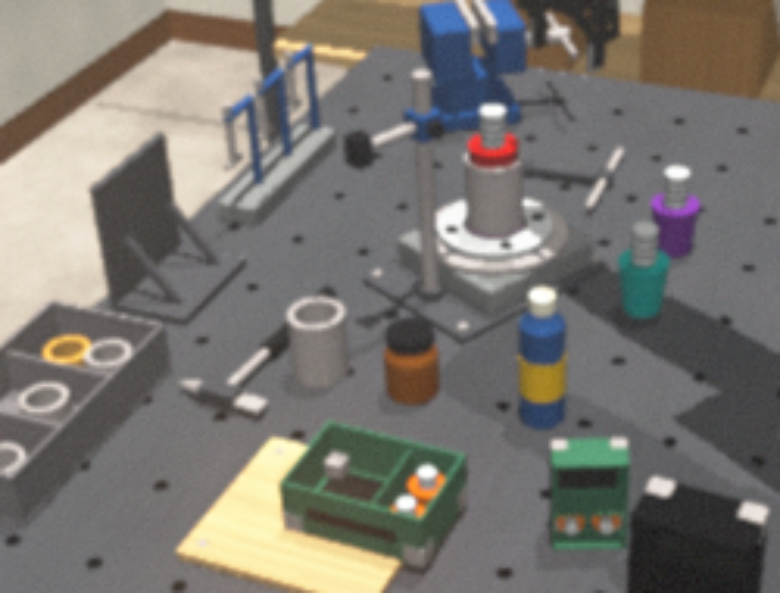

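The case lies at (293,237) in the top crop, centred near world (0.553, 0.233). Its bay is at the +x end, around (0.582, 0.232). Now I'll go over the bung.

Call:
move_arm([
  [[0.06,-0.006,0,0.01,0.02,0,-1],[0.06,-0.006,0,0,0.02,0,-1],[0.06,-0.006,0,0,0,0,-1],[0.01,0,0,0,0,0,-1],[0,0,0,0,0,0,-1]],
])

```text
clock: 6.22
eef_pos: [0.604, -0.266, 0.319]
tool_rot: [0.847, 0.532, -0.005, -0.007]
ft_force: [-0.4, 0.3, 0.1]
grip_width: 0.0851
```

Run:
```python
from st import *
print(turn_to(64.2), ((np.array([.613,-.2755,.206])-o["eef_pos"])/.5).round(4))
```

```text
6.2167 q [-0.415  0.607  0.758  1.74   0.     1.605] p [ 0.604 -0.266  0.319] w 0.0851 F [-0.4  0.3  0.1] T [-0.01  0.    0.03]
z axis [-0.016  0.007 -1.   ] yaw 64.26
[-0.014 -0.031 -0.002] [ 0.018  -0.0189 -0.226 ]
```

Call:
move_arm([
  [[0.01,-0.01,-0.01,-0.01,-0.03,0,-1],[0.01,-0.01,-0.04,0,0,0,-1],[0,0,-0.05,0,0,0,-1],[0,0,-0.05,0,0,0,-1],[0,0,-0.04,0,0,0,-1],[0,0,0,0,0,0,-1]],
])

```text
clock: 6.72
eef_pos: [0.6088, -0.2707, 0.2284]
tool_rot: [0.845, 0.534, 0.002, 0.002]
ft_force: [-0.8, 0.5, -0.8]
grip_width: 0.0851
```

Run:
```python
from st import *
print(turn_to(64.2), ((np.array([.613,-.2755,.206])-o["eef_pos"])/.5).round(4))
```

```text
6.7167 q [-4.190e-01  5.880e-01  4.940e-01  1.471e+00  1.000e-03  1.595e+00] p [ 0.6088 -0.2707  0.2284] w 0.0851 F [-0.8  0.5 -0.8] T [0.03 0.04 0.04]
z axis [ 0.005 -0.001 -1.   ] yaw 64.61
[ 0.002  0.01  -0.014] [ 0.0085 -0.0097 -0.0448]
```

Call:
move_arm([
  [[0.008,-0.01,-0.02,0,0,0,-1],[0.006,-0.006,-0.02,0,0,0,-1],[0,0,-0.01,0,0,-0.01,-1],[0,0,0,0,0,0,-1]],
])

```text
clock: 7.05
eef_pos: [0.615, -0.2785, 0.2075]
tool_rot: [0.846, 0.532, 0.003, 0.004]
ft_force: [-0.6, -1.4, -0.0]
grip_width: 0.0856
```

Run:
```python
from st import *
from h import *
print(turn_to(64.2), ((np.array([.613,-.2755,.206])-o["eef_pos"])/.5).round(4))
c=camera("side"); cv2.imwrite("pics/s4.png",cv2.resize(c["pixels"][90:220,200:360,::-1],(736,598)))
```

```text
7.05 q [-4.260e-01  6.080e-01  4.750e-01  1.427e+00  1.000e-03  1.593e+00] p [ 0.615  -0.2785  0.2075] w 0.0856 F [-0.6 -1.4 -0. ] T [-0.05  0.02 -0.01]
z axis [ 0.01  -0.004 -1.   ] yaw 64.34
[ 0.007  0.019 -0.005] [-0.0039  0.0059 -0.0031]
```

View pics/s4.png

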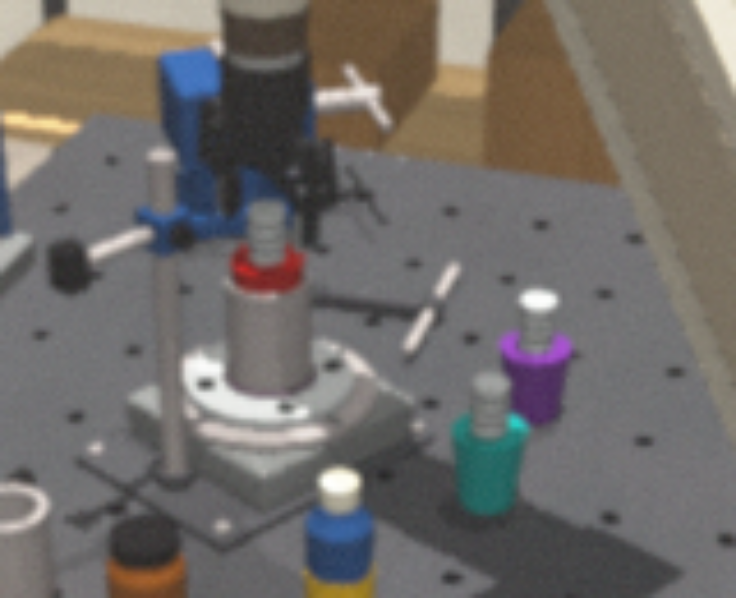

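Call:
move_arm([
  [[-0.004,0.006,-0.002,0.005,0.015,0,-0.3],[0,0,0,0,0,0,0.4],[0,0,0,0,0,0,1],[0,0,0,0,0,0,1],[0,0,0,0,0,0,1],[0,0,0,0,0,0,1],[0,0,0,0,0,0,1]],
])

```text
clock: 7.68
eef_pos: [0.6137, -0.2756, 0.2103]
tool_rot: [0.846, 0.533, 0.002, 0.002]
ft_force: [-1.1, 0.9, -0.2]
grip_width: 0.0307
```

Run:
```python
from st import *
print(turn_to(64.2), ((np.array([.613,-.2755,.206])-o["eef_pos"])/.5).round(4))
```

```text
7.6833 q [-0.422  0.606  0.479  1.437 -0.     1.596] p [ 0.6137 -0.2756  0.2103] w 0.0307 F [-1.1  0.9 -0.2] T [ 0.03  0.11 -0.02]
z axis [ 0.005 -0.003 -1.   ] yaw 64.35
[ 0.005  0.01  -0.005] [-0.0014  0.0001 -0.0085]
```

Call:
move_arm([
  [[0.005,-0.003,0,0.052,0.108,0,1],[0.005,-0.003,0,0.052,0.108,0,1]],
])

```text
clock: 7.85
eef_pos: [0.6173, -0.2775, 0.2105]
tool_rot: [0.845, 0.532, -0.032, -0.051]
ft_force: [2.4, 0.6, -6.5]
grip_width: 0.0308
```

```bash
cat > rk.py <<'E'
from st import *
c=np.array([.435,.9,0]);d=np.array([.9,-.435,0])
zt=-M[:,2]; print("tilt d",round(float(zt@d),3),"c",round(float(zt@c),3))
# lip-plane point along the tool axis, z=.164
p=o["eef_pos"]; L=p+M[:,2]*(p[2]-.164)/(-M[2,2]); print("at lip off d,c mm",((L-[.613,-.2755,.164])@d*1000).round(1),((L-[.613,-.2755,.164])@c*1000).round(1))
E
python3 rk.py
```

```text
7.85 q [-0.424  0.739  0.71   1.661  0.004  1.594] p [ 0.6173 -0.2775  0.2105] w 0.0308 F [ 2.4  0.6 -6.5] T [-0.55 -1.55 -0.06]
z axis [-0.107  0.052 -0.993] yaw 64.37
tilt d 0.12 c -0.0
at lip off d,c mm -0.9 0.1
```

Call:
move_arm([
  [[-0.005,0.003,0.002,-0.052,-0.108,0,1],[-0.005,0.003,0.002,-0.052,-0.108,0,1],[-0.005,0.003,0.002,-0.052,-0.108,0,1],[-0.005,0.003,0.002,-0.052,-0.108,0,1]],
])

```text
clock: 8.18
eef_pos: [0.6103, -0.2736, 0.2053]
tool_rot: [0.845, 0.532, 0.028, 0.046]
ft_force: [1.6, -0.7, -0.9]
grip_width: 0.0306
```

```bash
python3 rk.py
```

```text
8.1833 q [-0.42   0.514  0.304  1.255 -0.004  1.598] p [ 0.6103 -0.2736  0.2053] w 0.0306 F [ 1.6 -0.7 -0.9] T [0.27 0.68 0.02]
z axis [ 0.096 -0.047 -0.994] yaw 64.36
tilt d -0.107 c 0.001
at lip off d,c mm 1.2 0.5
```

Call:
move_arm([
  [[0.005,-0.003,0.006,0.052,0.108,0,1],[0.005,-0.003,0.006,0.052,0.108,0,1],[0.005,-0.003,0.006,0.052,0.108,0,1],[0.005,-0.003,0.004,0.052,0.108,0,1]],
])

```text
clock: 8.52
eef_pos: [0.6164, -0.2771, 0.2084]
tool_rot: [0.844, 0.532, -0.038, -0.06]
ft_force: [3.4, -0.6, -4.9]
grip_width: 0.0302
```

```bash
python3 rk.py
```

```text
8.5167 q [-0.424  0.761  0.742  1.694  0.003  1.593] p [ 0.6164 -0.2771  0.2084] w 0.0302 F [ 3.4 -0.6 -4.9] T [-0.76 -1.86  0.05]
z axis [-0.128  0.061 -0.99 ] yaw 64.42
tilt d 0.142 c 0.0
at lip off d,c mm -2.6 -0.0
```

Call:
move_arm([
  [[-0.005,0.003,0.01,-0.055,-0.112,0,1],[-0.005,0.003,0.01,-0.055,-0.112,0,1],[-0.005,0.003,0.01,-0.055,-0.112,0,1],[-0.005,0.003,0.008,-0.055,-0.112,0,1]],
])

```text
clock: 8.85
eef_pos: [0.6091, -0.2732, 0.2042]
tool_rot: [0.846, 0.532, 0.019, 0.034]
ft_force: [1.5, 0.4, -1.7]
grip_width: 0.0305
```

```bash
python3 rk.py;python3 - <<'E'
from workcell import *
from h import *
c=camera("side"); cv2.imwrite("pics/s5.png",cv2.resize(c["pixels"][110:200,210:330,::-1],(780,585)))
E
```

```text
8.85 q [-0.419  0.536  0.341  1.3   -0.006  1.599] p [ 0.6091 -0.2732  0.2042] w 0.0305 F [ 1.5  0.4 -1.7] T [ 0.49  0.76 -0.02]
z axis [ 0.067 -0.037 -0.997] yaw 64.38
tilt d -0.076 c 0.004
at lip off d,c mm -1.4 0.2
```

View pics/s5.png

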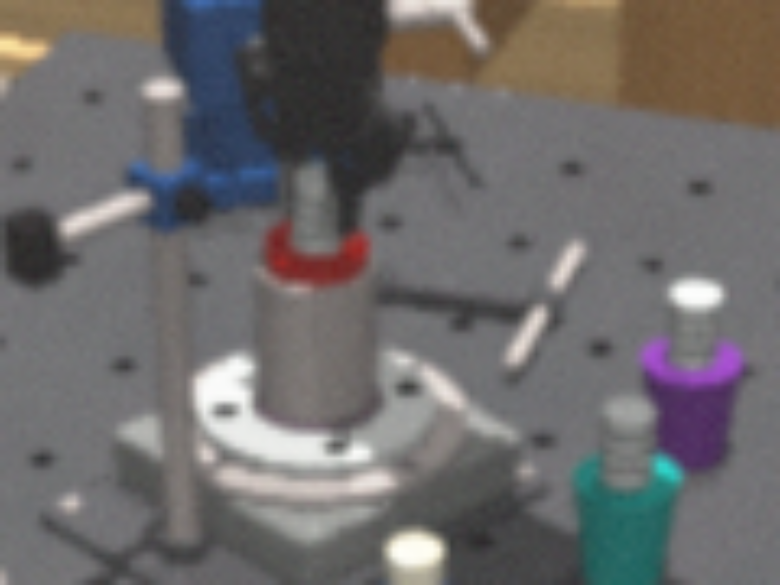

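Call:
move_arm([
  [[0,0,0.008,-0.02,-0.04,0,1],[0,0,0.008,-0.01,-0.02,0,1]],
])

```text
clock: 9.07
eef_pos: [0.6056, -0.2717, 0.2065]
tool_rot: [0.845, 0.532, 0.027, 0.048]
ft_force: [5.9, -3.1, -15.2]
grip_width: 0.0309
```

```bash
python3 rk.py
```

```text
9.0667 q [-0.418  0.501  0.287  1.248 -0.009  1.6  ] p [ 0.6056 -0.2717  0.2065] w 0.0309 F [  5.9  -3.1 -15.2] T [-0.37 -0.76 -0.04]
z axis [ 0.096 -0.052 -0.994] yaw 64.36
tilt d -0.109 c 0.005
at lip off d,c mm -3.7 -0.0
```

Call:
move_arm([
  [[0.007,-0.0035,0.006,0.055,0.112,0,1],[0.007,-0.0035,0.008,0.055,0.112,0,1]],
])

```text
clock: 9.23
eef_pos: [0.611, -0.2738, 0.2087]
tool_rot: [0.846, 0.533, -0.008, -0.01]
ft_force: [9.5, -3.7, -21.6]
grip_width: 0.0304
```

```bash
python3 rk.py
```

```text
9.2333 q [-0.42   0.629  0.513  1.481 -0.003  1.597] p [ 0.611  -0.2738  0.2087] w 0.0304 F [  9.5  -3.7 -21.6] T [-1.29 -2.9   0.08]
z axis [-0.025  0.008 -1.   ] yaw 64.45
tilt d 0.026 c 0.004
at lip off d,c mm -3.7 0.4
```

Call:
move_arm([
  [[0.007,-0.0035,0.008,0.055,0.112,0,1],[0.006,-0.003,0.008,0.04,0.08,0,1]],
])

```text
clock: 9.4
eef_pos: [0.6192, -0.2778, 0.2108]
tool_rot: [0.844, 0.532, -0.04, -0.061]
ft_force: [2.5, -1.0, -11.2]
grip_width: 0.0307
```

```bash
python3 rk.py
```

```text
9.4 q [-0.422  0.773  0.77   1.714  0.002  1.594] p [ 0.6192 -0.2778  0.2108] w 0.0307 F [  2.5  -1.  -11.2] T [-0.74 -1.63  0.05]
z axis [-0.132  0.061 -0.989] yaw 64.5
tilt d 0.146 c 0.003
at lip off d,c mm -0.4 0.5
```

Call:
move_arm([
  [[-0.006,0.003,0.012,-0.055,-0.112,0,1],[-0.006,0.003,0.014,-0.055,-0.112,0,1]],
])

```text
clock: 9.57
eef_pos: [0.6153, -0.2758, 0.2064]
tool_rot: [0.845, 0.533, -0.016, -0.021]
ft_force: [0.8, -0.7, 3.0]
grip_width: 0.0308
```

```bash
python3 rk.py
```

```text
9.5667 q [-0.42   0.665  0.571  1.529 -0.003  1.596] p [ 0.6153 -0.2758  0.2064] w 0.0308 F [ 0.8 -0.7  3. ] T [ 0.07  0.21 -0.03]
z axis [-0.049  0.019 -0.999] yaw 64.5
tilt d 0.052 c 0.004
at lip off d,c mm -0.1 0.6
```

Call:
move_arm([
  [[-0.006,0.003,0.014,-0.055,-0.112,0,1],[-0.006,0.003,0.012,-0.05,-0.1,0,1]],
])

```text
clock: 9.73
eef_pos: [0.6085, -0.2727, 0.2093]
tool_rot: [0.845, 0.533, 0.013, 0.026]
ft_force: [1.4, -1.7, -9.2]
grip_width: 0.0307
```

```bash
python3 rk.py
```

```text
9.7333 q [-0.418  0.548  0.376  1.341 -0.008  1.598] p [ 0.6085 -0.2727  0.2093] w 0.0307 F [ 1.4 -1.7 -9.2] T [-0.09  0.03  0.11]
z axis [ 0.049 -0.031 -0.998] yaw 64.47
tilt d -0.058 c 0.006
at lip off d,c mm -2.6 0.3
```

Call:
move_arm([
  [[-0.004,0.002,0.005,-0.05,-0.1,0,1],[-0.003,0.0015,0.005,-0.03,-0.06,0,1]],
])

```text
clock: 9.9
eef_pos: [0.6042, -0.2711, 0.2105]
tool_rot: [0.844, 0.532, 0.036, 0.066]
ft_force: [2.3, -0.6, -6.8]
grip_width: 0.0307
```

```bash
python3 rk.py
```

```text
9.9 q [-0.416  0.464  0.233  1.191 -0.014  1.6  ] p [ 0.6042 -0.2711  0.2105] w 0.0307 F [ 2.3 -0.6 -6.8] T [ 0.41  0.23 -0.08]
z axis [ 0.13  -0.073 -0.989] yaw 64.41
tilt d -0.149 c 0.009
at lip off d,c mm -2.9 -0.3
```

Call:
move_arm([
  [[0.006,-0.0035,-0.002,0.055,0.112,0,1],[0.006,-0.003,0,0.055,0.112,0,1]],
])

```text
clock: 10.07
eef_pos: [0.6085, -0.273, 0.2102]
tool_rot: [0.846, 0.534, 0.003, 0.012]
ft_force: [7.2, -3.1, -11.8]
grip_width: 0.0306
```

```bash
python3 rk.py
```

```text
10.0667 q [-0.418  0.578  0.429  1.399 -0.008  1.597] p [ 0.6085 -0.273   0.2102] w 0.0306 F [  7.2  -3.1 -11.8] T [-0.95 -2.24 -0.06]
z axis [ 0.019 -0.017 -1.   ] yaw 64.52
tilt d -0.024 c 0.007
at lip off d,c mm -4.0 -0.0
```

Call:
move_arm([
  [[0.008,-0.004,0.003,0.055,0.112,0,1],[0.008,-0.004,0.003,0.055,0.112,0,1],[0.006,-0.003,0.004,0.03,0.06,0,1]],
])

```text
clock: 10.32
eef_pos: [0.6183, -0.278, 0.2123]
tool_rot: [0.843, 0.532, -0.044, -0.065]
ft_force: [-2.2, 1.6, -8.1]
grip_width: 0.0306
```

```bash
python3 rk.py
```

```text
10.3167 q [-4.220e-01  7.840e-01  7.930e-01  1.737e+00 -1.000e-03  1.594e+00] p [ 0.6183 -0.278   0.2123] w 0.0306 F [-2.2  1.6 -8.1] T [ 0.06  0.03 -0.11]
z axis [-0.144  0.063 -0.988] yaw 64.54
tilt d 0.157 c 0.006
at lip off d,c mm -1.8 -0.2
```

Call:
move_arm([
  [[-0.006,0.003,0.022,-0.04,-0.08,0,1],[-0.006,0.003,0.018,-0.055,-0.112,0,1]],
])

```text
clock: 10.48
eef_pos: [0.6142, -0.2759, 0.2151]
tool_rot: [0.845, 0.533, -0.022, -0.029]
ft_force: [2.2, 3.8, -6.9]
grip_width: 0.0308
```

```bash
python3 rk.py
```

```text
10.4833 q [-0.42   0.682  0.621  1.583 -0.005  1.597] p [ 0.6142 -0.2759  0.2151] w 0.0308 F [ 2.2  3.8 -6.9] T [ 0.8  -0.14 -0.15]
z axis [-0.068  0.025 -0.997] yaw 64.47
tilt d 0.073 c 0.007
at lip off d,c mm -2.4 -0.2
```

Call:
move_arm([
  [[-0.006,0.003,0.014,-0.055,-0.112,0,1],[-0.006,0.003,0.01,-0.055,-0.112,0,1],[-0.006,0.003,0.006,-0.055,-0.112,0,1]],
])

```text
clock: 10.73
eef_pos: [0.6058, -0.2703, 0.2178]
tool_rot: [0.845, 0.532, 0.027, 0.049]
ft_force: [3.6, -1.1, -6.0]
grip_width: 0.0308
```

```bash
python3 rk.py
```

```text
10.7333 q [-0.415  0.494  0.304  1.27  -0.01   1.602] p [ 0.6058 -0.2703  0.2178] w 0.0308 F [ 3.6 -1.1 -6. ] T [-0.05 -0.31 -0.17]
z axis [ 0.098 -0.054 -0.994] yaw 64.34
tilt d -0.111 c 0.006
at lip off d,c mm -2.7 1.2
```

Call:
move_arm([
  [[-0.003,0.0015,0.005,-0.03,-0.06,0,1],[0.004,-0.002,0.002,0.03,0.06,0,1],[0.007,-0.0035,0,0.055,0.112,0,1]],
])

```text
clock: 10.98
eef_pos: [0.6083, -0.2717, 0.2201]
tool_rot: [0.846, 0.532, 0.011, 0.023]
ft_force: [7.3, -2.5, -7.3]
grip_width: 0.0305
```

```bash
python3 rk.py
```

```text
10.9833 q [-0.417  0.549  0.406  1.376 -0.007  1.602] p [ 0.6083 -0.2717  0.2201] w 0.0305 F [ 7.3 -2.5 -7.3] T [-0.57 -1.98 -0.11]
z axis [ 0.044 -0.027 -0.999] yaw 64.3
tilt d -0.051 c 0.006
at lip off d,c mm -3.0 1.1
```

Call:
move_arm([
  [[0.009,-0.005,0.002,0.055,0.112,0,1],[0.009,-0.005,0.003,0.055,0.112,0,1],[0.008,-0.005,0.005,0.055,0.112,0,1],[0.003,-0.002,0.006,0.01,0.02,0,1]],
])

```text
clock: 11.32
eef_pos: [0.6209, -0.2783, 0.2221]
tool_rot: [0.843, 0.53, -0.049, -0.077]
ft_force: [-1.4, 0.2, -15.2]
grip_width: 0.0308
```

```bash
python3 rk.py
```

```text
11.3167 q [-0.423  0.824  0.89   1.82   0.003  1.596] p [ 0.6209 -0.2783  0.2221] w 0.0308 F [ -1.4   0.2 -15.2] T [-0.37 -0.52 -0.04]
z axis [-0.165  0.077 -0.983] yaw 64.34
tilt d 0.182 c 0.002
at lip off d,c mm -2.4 0.7
```

Call:
move_arm([
  [[-0.007,0.003,0.022,-0.04,-0.08,0,1],[-0.007,0.003,0.02,-0.055,-0.112,0,1],[-0.007,0.003,0.012,-0.055,-0.112,0,1]],
])

```text
clock: 11.57
eef_pos: [0.6127, -0.275, 0.2262]
tool_rot: [0.847, 0.532, -0.011, -0.014]
ft_force: [0.6, -0.1, -4.4]
grip_width: 0.0307
```

```bash
python3 rk.py
```

```text
11.5667 q [-0.421  0.639  0.576  1.543 -0.003  1.599] p [ 0.6127 -0.275   0.2262] w 0.0307 F [ 0.6 -0.1 -4.4] T [ 0.16 -0.18 -0.01]
z axis [-0.033  0.011 -0.999] yaw 64.28
tilt d 0.035 c 0.004
at lip off d,c mm -2.6 0.0
```

Run:
```python
from workcell import *
from h import *
c=camera("side"); cv2.imwrite("pics/s6.png",cv2.resize(c["pixels"][110:200,210:330,::-1],(780,585)))
W=cloud(c);X,Y,Z=W[...,0],W[...,1],W[...,2];H=hsv(c)
r=((H[...,0]<8)|(H[...,0]>172))&(H[...,1]>120)&(np.hypot(X-.613,Y+.275)<.06)&(Z>.14)
print(np.percentile(Z[r],[2,10,50,90,98]).round(4),r.sum())
c=load("side3.npz");W=cloud(c);X,Y,Z=W[...,0],W[...,1],W[...,2];H=hsv(c)
r=((H[...,0]<8)|(H[...,0]>172))&(H[...,1]>120)&(np.hypot(X-.613,Y+.275)<.06)&(Z>.14)
print(np.percentile(Z[r],[2,10,50,90,98]).round(4),r.sum())
```

```text
[0.1683 0.1756 0.1961 0.2066 0.2087] 147
[0.1727 0.1764 0.1857 0.1897 0.1924] 105
```

View pics/s6.png

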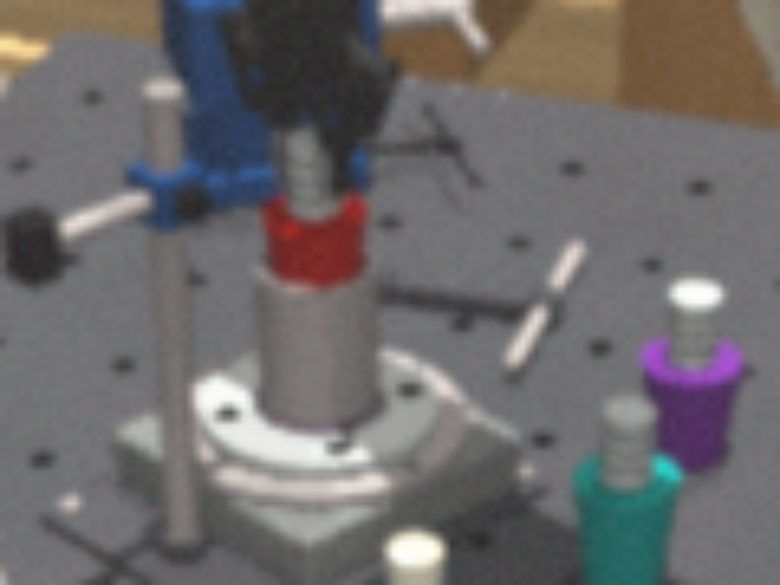

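The red rubber now stands clearly out of the pipe, rows 200–280, about 17 mm higher than before. One or two more swings should free it.

Call:
move_arm([
  [[-0.007,0.003,0.01,-0.055,-0.112,0,1],[-0.007,0.003,0.008,-0.055,-0.112,0,1],[-0.003,0.0015,0.006,-0.03,-0.06,0,1]],
])

```text
clock: 11.87
eef_pos: [0.6037, -0.2704, 0.2317]
tool_rot: [0.845, 0.531, 0.032, 0.055]
ft_force: [-0.8, 1.0, -1.9]
grip_width: 0.0306
```

```bash
python3 rk.py
```

```text
11.8667 q [-0.417  0.471  0.303  1.274 -0.009  1.602] p [ 0.6037 -0.2704  0.2317] w 0.0306 F [-0.8  1.  -1.9] T [ 0.19  0.45 -0.01]
z axis [ 0.113 -0.06  -0.992] yaw 64.26
tilt d -0.128 c 0.005
at lip off d,c mm -1.9 0.2
```

Call:
move_arm([
  [[0.006,-0.003,0.004,0.03,0.06,0,1],[0.009,-0.004,0.004,0.05,0.1,0,1],[0.008,-0.004,0.004,0.04,0.08,0,1]],
])

```text
clock: 12.12
eef_pos: [0.6113, -0.2741, 0.2404]
tool_rot: [0.847, 0.532, -0.006, -0.007]
ft_force: [1.0, 0.5, -2.5]
grip_width: 0.0307
```

```bash
python3 rk.py
```

```text
12.1167 q [-0.42   0.617  0.575  1.546 -0.003  1.599] p [ 0.6113 -0.2741  0.2404] w 0.0307 F [ 1.   0.5 -2.5] T [-0.05 -0.13  0.01]
z axis [-0.017  0.005 -1.   ] yaw 64.31
tilt d 0.018 c 0.003
at lip off d,c mm -3.6 0.3
```

Call:
move_arm([
  [[0.002,-0.002,0.02,-0.005,-0.01,0,1],[0,0,0.03,0,0,0,1],[0,0,0.04,0,0,0,1],[0,0,0.04,0,0,0,1],[0,0,0.03,0,0,0,1],[0,0,0.01,0,0,0,1],[0,0,0,0,0,0,1],[0,0,0,0,0,0,1]],
])

```text
clock: 12.78
eef_pos: [0.6144, -0.2769, 0.3289]
tool_rot: [0.847, 0.532, -0.009, -0.011]
ft_force: [1.2, -0.8, -3.1]
grip_width: 0.0309
```

```bash
python3 rk.py
python3 - <<'E'
from workcell import *
from h import *
c=camera("side"); cv2.imwrite("pics/s7.png",cv2.resize(c["pixels"][80:200,190:350,::-1],(780,585)))
W=cloud(c);X,Y,Z=W[...,0],W[...,1],W[...,2];H=hsv(c)
r=((H[...,0]<8)|(H[...,0]>172))&(H[...,1]>120)&(np.hypot(X-.613,Y+.275)<.06)&(Z>.14)
print(np.percentile(Z[r],[2,10,50,90,98]).round(4),r.sum())
E
```

```text
12.7833 q [-0.422  0.666  0.888  1.821 -0.003  1.598] p [ 0.6144 -0.2769  0.3289] w 0.0309 F [ 1.2 -0.8 -3.1] T [-0.01 -0.09 -0.02]
z axis [-0.027  0.008 -1.   ] yaw 64.29
tilt d 0.028 c 0.004
at lip off d,c mm -2.7 -1.3
[0.2428 0.2496 0.2838 0.3082 0.3109] 244
```

View pics/s7.png

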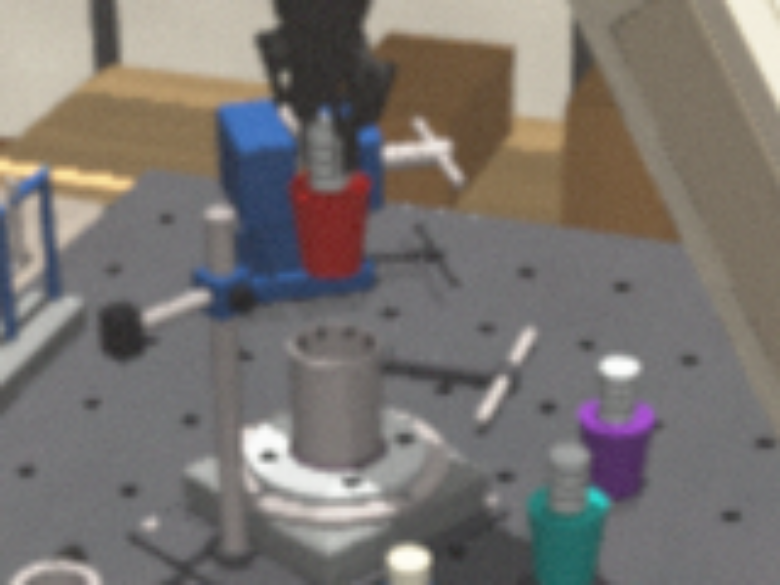

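The bung hangs clear at (330,230), and the spool is still on the turntable at (335,395). Next I'll carry the bung to the case.

Call:
move_arm([
  [[-0.05,0,0,0,0,0,1],[-0.06,0,0,0,0,0,1],[-0.06,0.01,0,0,0,0,1],[-0.04,0.03,0,0,0,0,1],[-0.02,0.05,0,0,0,0,1],[0,0.06,0,0,0,0,1],[0,0.07,0,0,0,0,1],[0,0.07,0,0,0,0,1]],
])

```text
clock: 13.5
eef_pos: [0.4902, -0.133, 0.3151]
tool_rot: [0.85, 0.527, -0.016, -0.019]
ft_force: [0.1, 0.7, -2.1]
grip_width: 0.0305
```

Call:
move_arm([
  [[0,0.07,0,0,0,0,1],[0,0.07,0,0,0,0,1],[0.01,0.07,0,0,0,0,1],[0.02,0.07,0,0,0,0,1],[0.03,0.07,0,0,0,0,1],[0.03,0.07,0,0,0,0,1]],
])

```text
clock: 14.0
eef_pos: [0.5281, 0.0856, 0.3142]
tool_rot: [0.851, 0.525, -0.02, -0.021]
ft_force: [0.4, -0.5, -2.9]
grip_width: 0.0307
```

Run:
```python
from st import *
print(turn_to(64.2), ((np.array([.582,.232,.25])-o["eef_pos"])/.5).round(4))
```

```text
14.0 q [0.148 0.34  0.324 1.608 0.023 2.184] p [0.5281 0.0856 0.3142] w 0.0307 F [ 0.4 -0.5 -2.9] T [ 0.01 -0.2  -0.02]
z axis [-0.056  0.014 -0.998] yaw 63.34
[-0.027 -0.107  0.029] [ 0.1077  0.2927 -0.1285]
```

Call:
move_arm([
  [[0.03,0.07,0,-0.01,-0.05,0.01,1],[0.03,0.07,-0.01,-0.01,-0.04,0.01,1],[0.02,0.06,-0.02,0,0,0,1],[0.015,0.05,-0.03,0,0,0,1],[0.01,0.02,-0.03,0,0,0,1],[0,0,0,0,0,0,1]],
])

```text
clock: 14.5
eef_pos: [0.5806, 0.2361, 0.2631]
tool_rot: [0.845, 0.534, -0.005, -0.005]
ft_force: [-1.2, -0.4, -2.5]
grip_width: 0.0305
```

Run:
```python
from st import *
from h import *
print(turn_to(64.2), ((np.array([.582,.232,.25])-o["eef_pos"])/.5).round(4))
for n,(a,b,w,hh) in (("side",(180,160,150,115)),("top",(150,120,150,115))):
    c=camera(n); cv2.imwrite(f"pics/{n}8.png",cv2.resize(c["pixels"][b:b+hh,a:a+w,::-1],(780,598)))
    W=cloud(c);X,Y,Z=W[...,0],W[...,1],W[...,2];H=hsv(c)
    r=((H[...,0]<8)|(H[...,0]>172))&(H[...,1]>120)&(np.hypot(X-.58,Y-.23)<.07)&(Z>.1)
    if r.sum()>20:
        q=W[r]; print(n,np.percentile(q[:,2],[2,10,50,90,98]).round(4),len(q))
        for lo,hi in ((.14,.18),(.18,.22)):
            s=q[(q[:,2]>lo)&(q[:,2]<hi)]; 
            if len(s)>3: print(lo,s.mean(0).round(4),s.min(0).round(4),s.max(0).round(4))
```

```text
14.5 q [0.382 0.508 0.45  1.524 0.008 2.397] p [0.5806 0.2361 0.2631] w 0.0305 F [-1.2 -0.4 -2.5] T [-0.01  0.06 -0.  ]
z axis [-0.013  0.003 -1.   ] yaw 64.55
[-0.006 -0.026 -0.012] [ 0.0028 -0.0082 -0.0263]
side [0.1766 0.1858 0.2241 0.2422 0.2441] 361
0.14 [0.5748 0.256  0.177 ] [0.5572 0.2406 0.1737] [0.5919 0.2637 0.1799]
0.18 [0.5689 0.2568 0.2004] [0.5512 0.2326 0.1802] [0.5954 0.2688 0.2199]
top [0.1828 0.2047 0.2421 0.247  0.2635] 120
0.18 [0.5672 0.214  0.1968] [0.5547 0.2059 0.1806] [0.5838 0.2335 0.216 ]
```

View pics/side8.png

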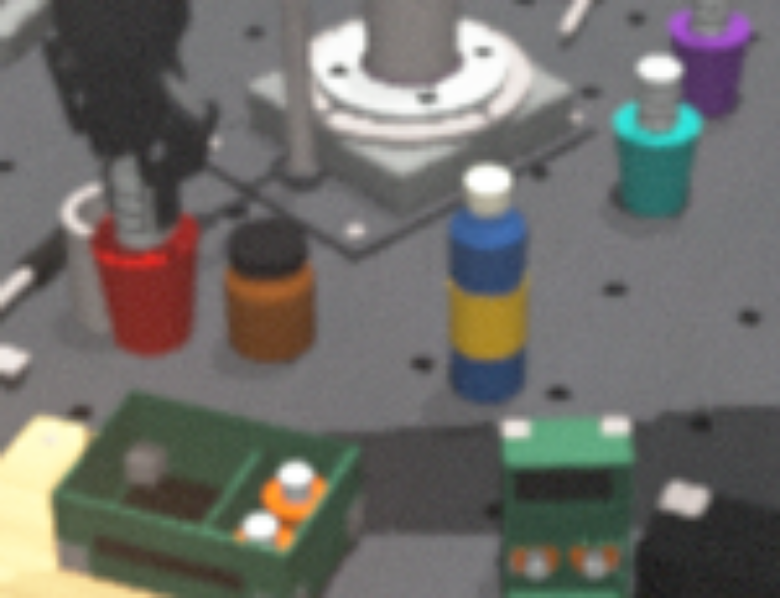

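View pics/top8.png

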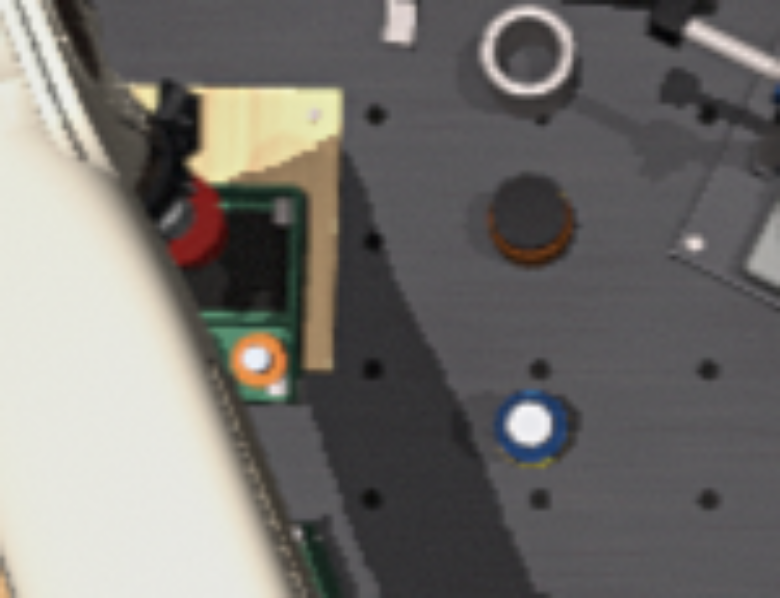

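Call:
move_arm([
  [[0.003,-0.008,-0.02,-0.005,-0.02,0,1],[0.002,-0.005,-0.04,0,0,0,1],[0,0,-0.06,0,0,0,1],[0,0,-0.06,0,0,0,1],[0,0,-0.05,0,0,0,1],[0,0,-0.02,0,0,0,1],[0,0,0,0,0,0,1]],
])

```text
clock: 15.18
eef_pos: [0.5855, 0.2181, 0.1492]
tool_rot: [0.849, 0.528, 0.007, 0.003]
ft_force: [0.3, 0.7, -2.7]
grip_width: 0.0307
```

Run:
```python
from st import *
from h import *
print(turn_to(64.2), ((np.array([.582,.232,.107])-o["eef_pos"])/.5).round(4))
c=camera("side"); cv2.imwrite(f"pics/side9.png",cv2.resize(c["pixels"][190:290,180:310,::-1],(780,600)))
```

```text
15.1833 q [ 0.358  0.527  0.183  1.213 -0.003  2.386] p [0.5855 0.2181 0.1492] w 0.0307 F [ 0.3  0.7 -2.7] T [ 0.    0.06 -0.05]
z axis [ 0.014  0.002 -1.   ] yaw 63.8
[-0.005  0.028  0.014] [-0.007   0.0278 -0.0843]
```

View pics/side9.png

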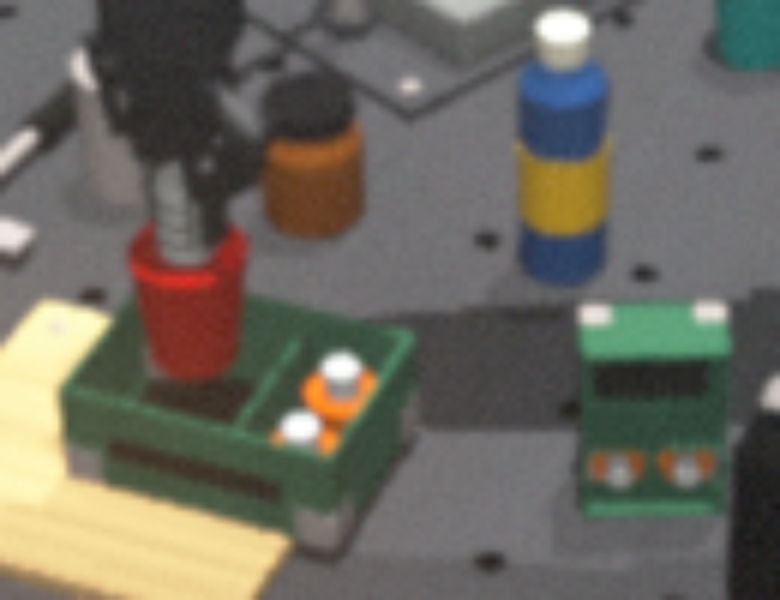

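Call:
move_arm([
  [[-0.006,0.016,0,0,0.02,0.01,1],[-0.003,0.012,0,0,0.01,0,1],[0,0,-0.02,0,0,0,1],[0,0,-0.03,0,0,0,1],[0,0,-0.02,0,0,0,1],[0,0,0,0,0,0,1]],
])

```text
clock: 15.73
eef_pos: [0.5872, 0.2358, 0.1245]
tool_rot: [0.848, 0.531, 0.009, -0.0]
ft_force: [0.5, -0.7, -2.2]
grip_width: 0.0307
```

Run:
```python
from st import *
print(turn_to(64.2), ((np.array([.582,.232,.107])-o["eef_pos"])/.5).round(4))
```

```text
15.7333 q [0.38  0.556 0.166 1.162 0.003 2.403] p [0.5872 0.2358 0.1245] w 0.0307 F [ 0.5 -0.7 -2.2] T [-0.08  0.05 -0.01]
z axis [ 0.016  0.01  -1.   ] yaw 64.1
[-0.019  0.03   0.004] [-0.0104 -0.0077 -0.0349]
```

Call:
move_arm([
  [[-0.006,-0.004,-0.01,-0.01,0.02,0,1],[-0.004,-0.002,-0.01,0,0,0,1],[0,0,-0.01,0,0,0,1],[0,0,-0.008,0,0,0,1]],
])

```text
clock: 16.07
eef_pos: [0.5836, 0.2344, 0.1085]
tool_rot: [0.847, 0.531, 0.006, -0.001]
ft_force: [-6.1, -2.7, 28.5]
grip_width: 0.0304
```

Run:
```python
from st import *
print(turn_to(64.2), ((np.array([.582,.232,.107])-o["eef_pos"])/.5).round(4))
```

```text
16.0667 q [0.38  0.566 0.139 1.132 0.003 2.402] p [0.5836 0.2344 0.1085] w 0.0304 F [-6.1 -2.7 28.5] T [-0.59  2.31  0.03]
z axis [ 0.01   0.008 -1.   ] yaw 64.16
[-0.014  0.019  0.001] [-0.0031 -0.0048 -0.0029]
```

Call:
move_arm([
  [[0,0,0.003,0,0,0,1],[0,0,0,0,0,0,0.3],[0,0,0,0,0,0,-0.3],[0,0,0,0,0,0,-0.6],[0,0,0,0,0,0,-0.6]],
])

```text
clock: 16.48
eef_pos: [0.5851, 0.2347, 0.1122]
tool_rot: [0.847, 0.531, 0.009, -0.0]
ft_force: [-0.6, -0.5, 0.3]
grip_width: 0.0658
```

Run:
```python
from st import *
from h import *
c=camera("side"); cv2.imwrite(f"pics/side10.png",cv2.resize(c["pixels"][190:290,180:310,::-1],(780,600)))
```

```text
16.4833 q [0.38  0.562 0.143 1.134 0.003 2.402] p [0.5851 0.2347 0.1122] w 0.0658 F [-0.6 -0.5  0.3] T [ 0.   -0.04  0.01]
z axis [ 0.015  0.009 -1.   ] yaw 64.14
```

View pics/side10.png

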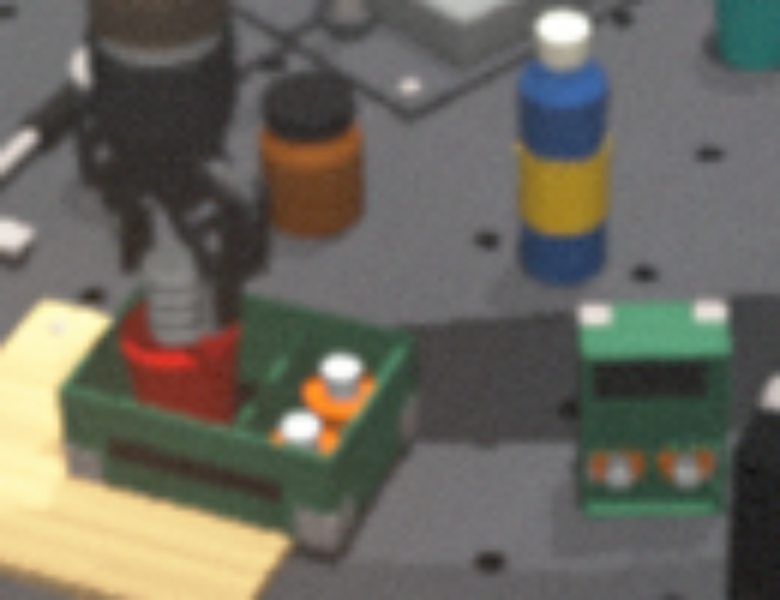

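The bung stands in the bay, released, at (180,360). I'll raise the arm straight up.

Call:
move_arm([
  [[0,0,0.02,0,0,0,-0.7],[0,0,0.04,0,0,0,-0.7],[0,0,0.06,0,0,0,-0.7],[0,0,0.06,0,0,0,-0.7],[0,0,0.05,0,0,0,-0.7],[-0.06,-0.05,0.03,0,0,0,-0.7],[-0.06,-0.05,0.02,0,0,0,-0.7],[-0.06,-0.05,0,0,0,0,-0.7]],
])

```text
clock: 17.2
eef_pos: [0.4978, 0.1623, 0.2558]
tool_rot: [0.846, 0.533, 0.009, -0.0]
ft_force: [0.4, -0.4, 0.6]
grip_width: 0.0727
```

Call:
move_arm([
  [[-0.04,-0.06,0,0,0,0,-0.7],[-0.04,-0.06,0,0,0,0,-0.7],[-0.02,-0.06,0,0,0,0,-0.7],[0,-0.06,0,0,0,0,-0.7],[0,-0.06,0,0,0,0,-0.7],[0,0,0,0,0,0,-0.7],[0,0,0,0,0,0,-0.7]],
])

```text
clock: 17.78
eef_pos: [0.4393, 0.0035, 0.2651]
tool_rot: [0.846, 0.532, 0.014, 0.003]
ft_force: [0.1, 0.1, 0.8]
grip_width: 0.0725
```

Run:
```python
from st import *
from h import *
from scipy.optimize import least_squares
def rob(p):
    f=lambda s:np.hypot(p[:,0]-s[0],p[:,1]-s[1])-s[2]
    r=least_squares(f,[*p.mean(0)[:2],.03],loss="soft_l1",f_scale=.002); return r.x.round(4),len(p)
for n in ("top","side"):
    c=camera(n); np.savez(n+"11.npz",**c); cv2.imwrite(f"pics/{n}11.png",cv2.resize(c["pixels"][90:290,100:350,::-1],(780,624)[:2] if 0 else (740,592)))
    W=cloud(c);X,Y,Z=W[...,0],W[...,1],W[...,2];H=hsv(c)
    t=W[(X>.44)&(X<.7)&(Y>.14)&(Y<.32)&(Z>.066)&(Z<.079)]; print(n,"case",np.median(t[:,2]),cv2.minAreaRect((t[:,:2]*1000).astype(np.float32)))
    R=np.hypot(X-.585,Y-.235)
    t=W[(R<.03)&(Z>.094)&(Z<.145)]
    print(n,"grip z",t[:,2].max() if len(t) else 0)
    if len(t)>5:
        for lo,hi in ((.09,.112),(.112,.132),(.132,.145)):
            s=t[(t[:,2]>lo)&(t[:,2]<hi)]; print(lo,len(s), s.mean(0).round(4) if len(s) else '', rob(s)if len(s)>6 else '')
    R=np.hypot(X-.613,Y+.2755)
    p=W[(R<.06)&(Z>.09)&(Z<.16)]; print(n,"pipe",rob(p)); t=W[(R<.045)&(Z>.162)&(Z<.18)]; print("mouth z",np.percentile(t[:,2],[50,90]).round(4), "flange z",np.median(W[(R<.08)&(R>.045)&(Z>.064)&(Z<.08)][:,2]))
    c0=load(n+"0.npz");W0=cloud(c0)
```

```text
17.7833 q [ 2.000e-03  9.000e-02 -1.180e-01  1.336e+00  9.000e-03  2.021e+00] p [0.4393 0.0035 0.2651] w 0.0725 F [0.1 0.1 0.8] T [ 0.01 -0.    0.  ]
z axis [ 0.026  0.009 -1.   ] yaw 64.34
top case 0.07223402115713473 ((553.16845703125, 232.611572265625), (111.61611938476562, 159.9699249267578), 89.21747589111328)
top grip z 0.14094200611124985
0.09 10 [0.5789 0.2239 0.1015] (array([0.5857, 0.2334, 0.0159]), 10)
0.112 24 [0.5809 0.2304 0.1268] (array([0.5851, 0.2327, 0.0141]), 24)
0.132 43 [0.5858 0.2316 0.1356] (array([0.5856, 0.2311, 0.01  ]), 43)
top pipe (array([ 0.6078, -0.2721,  0.0315]), 305)
mouth z [0.1683 0.1726] flange z 0.07153664303155027
side case 0.07156162085155554 ((551.9717407226562, 236.00164794921875), (118.9742660522461, 163.43722534179688), 89.32276153564453)
side grip z 0.1397920860555375
0.09 41 [0.5783 0.2463 0.1032] (array([0.5845, 0.237 , 0.0149]), 41)
0.112 60 [0.5812 0.2448 0.1224] (array([0.5854, 0.2362, 0.0152]), 60)
0.132 47 [0.5839 0.2388 0.1356] (array([0.5841, 0.2402, 0.0108]), 47)
side pipe (array([ 0.6099, -0.272 ,  0.0358]), 289)
mouth z [0.1679 0.1712] flange z 0.07218531284278407
```

View pics/top11.png

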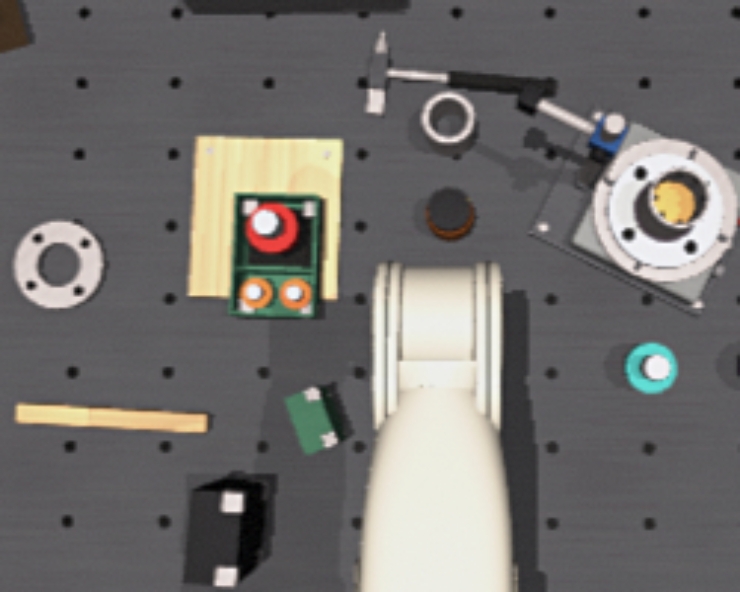

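View pics/side11.png

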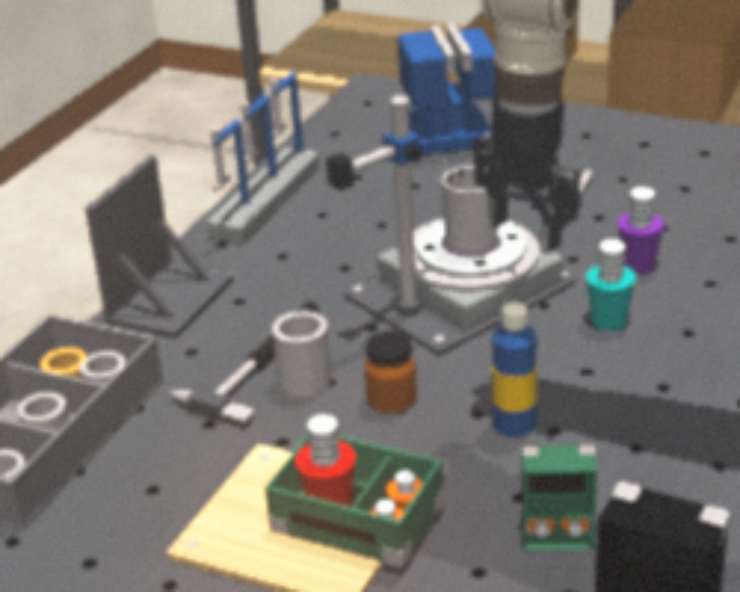

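The bung stands upright in the bay: top of the grip at z ≈ 0.136, axis near (0.585, 0.234). The case lies on the board and the spool is seated with its flange at z ≈ 0.072 and its mouth near 0.17. The arm is clear of everything, so I'm handing the job in.

```bash
python3 -c "
from workcell import *
print(job_done())"
```

```text
the job is handed in; nothing more can be done
None
```

I tipped the green case onto its back on the board, rocked the red bung out of the pipe, and stood it upright in the empty bay. I handed the job in at about 18 s; `job_done()` reports no verdict.

**Last checks**
- **Case:** it lies open side up, centred near (0.553, 0.233). That is about 57 mm toward the robot from the board's centre (limit 90), so its near end overhangs the board by roughly 27 mm.
- **Bung:** it is released and upright in the bay at about (0.585, 0.234). The grip top is at z ≈ 0.136, as expected with the foot on the floor.
- **Spool:** the flange top is still at 0.072 and the mouth at about 0.17. No other thing on the table looks to have moved in the last pictures. The arm is clear of everything.

**What disagreed or went roughly**
- **Pull force:** one swing briefly pulled with about 22 N, more than the spool's weight. I could not see whether the spool lifted for a moment.
- **Early rocking:** the first swings gained no height because the arm dips on one side of the swing. I added lift on that side.
- **Pipe position:** the last fits put the pipe 3–6 mm from the first ones. I put that down to the inside wall now being visible, but I did not confirm it another way.
- **Camera views:** the side and top cameras disagreed by 3–9 mm in y on the bung and case, probably from blurred depth edges.

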